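# Restart the green grill timer

## Robot

A 6-joint arm with a two-finger parallel gripper is mounted at the origin on the work surface. World frame = base frame: x ahead of the robot, y to its left, z up, the work surface at z = 0. Lengths are in m, angles in rad, forces in N, time in s.
With the tool pointing down it reaches from about 0.3 to 0.875 m from the base axis. Payload 6.4 kg.
Tool frame: the origin (TCP) lies midway between the tips of the shut fingers; the grasp point (between the pads) lies 19 mm behind it; z points along the fingers, x is the direction in which the jaws open and shut, and the axes are right-handed (so a half turn about z gives the same grasp; the last joint's range is limited). The gripper opens to 88 mm and grips with 3 to 60 N. Pads are 18 mm wide; open, the fingers measure 123 mm over their backs; the gripper's body (75 mm by 187 mm) begins 45 mm behind the grasp point.
Start: joints at [-1.492, 0.181, 1.607, -0, 1.354, -0.206], TCP at [0.162, -0.552, 0.199] pointing down, gripper open.
Joint ranges: [-2.99, 2.99], [-0.89, 2.07], [0.3, 2.58], [-1.14, 4.28], [0, 2.63], [-3.12, 3.12]. Speed limits (rad/s): [2.57, 2.57, 3.01, 3.14, 3.14, 3.14].

## Interface

Orientations are given as a unit quaternion [x, y, z, w].
In Python, from bench import sense, vision, finish_job gives the robot as it stands.
- The arm moves only by the tool jog_arm, never from a script. Its argument "series" is one flat list of numbers, 5 for each row, row after row: the shift along the tool's x, y, z in m, then the turn about the tool's z in rad, then the finger opening in m, from 0 to 0.0881. In form: [dx, dy, dz, yaw, grip, dx, dy, dz, yaw, grip, ...]. A call has exactly 10 rows; each row shifts and turns the commanded pose from where the row before left it, along the tool's axes as they then stand; what a row does not reach is not made up. A row lasts 1/8 s, in which the tool goes at most 62.5 mm and 10.7 degrees, less where a joint would pass 70% of its speed; a pose out of reach is approached as far as the arm can. A call is refused whole if a number of a shift passes 0.0625 or a number of a turn 0.188, either way. A call with a gripper value outside its range is refused whole. The fingers move at their own pace and stop on an object; "grip_force" is the grip in N (left out, the last holds). Time passes only in rows, so rows that do not move let the fingers close, or fill a call up. It gives the time, the measured TCP pose, the force and the opening at its end, in the units of the state.
- sense(): the state, without advancing time (a new reading comes with each control period).
- vision.grab_frame(name): name is "side" or "top" or "wrist"; returns the picture (400x640x3 uint8, blue, green, red); there is no depth.
- vision.camera_model(name): a dict with "camera_matrix" (3x3 intrinsics, pixels), "position" and "orientation" of the camera in the world; the wrist camera has in their place "T_tool_cam" (4x4, takes a point from camera to tool coordinates, whose origin is the TCP and whose axes are the tool frame's). Camera axes: x right, y down, z forward; pixel columns grow to the right and rows downward; lengths in m; the calibration is good to about 2 mm. A picture is of the moment at which its call begins: read the wrist's pose just before it. camera_model takes no time and is no camera call.
- finish_job(): hands the job in, once; it reports no verdict.
The state is a dict: "t": time; "qpos": joint angles; "qvel": joint speeds; "joint_torque": joint torques, N m; "tcp_pos": TCP position; "ee_rot": TCP orientation; "contact_force": force on the tool from outside, world axes, zero at the start; "torque": the same for the moment, N m; "width": finger opening in m.
Only numpy, scipy, OpenCV 4.12 (cv2) and the standard library are available. Lean on these libraries where they do the work, as an engineer would, in place of code of your own. Each camera call takes 0.05 s, during which the arm holds its last target. There are 200 camera calls.

## Task

A fresh batch of artichokes is going on the grill: restart the green timer by pressing first its red reset button and then its white start button, each lightly with the fingertips all the way down and let up again. Then draw back clear. Do not pick up or shove the green timer, and leave the yellow and blue timers, the cruet and the tumbler alone.

Things in the scene. Friction and masses are not known exactly. Their poses are not given: they have to be found in the camera images.
- timer_green: The green kitchen timer: a loose flat box 74 mm (its x) by 130 mm (its y) by 28 mm high, 0.24 kg, on four rubber feet. Origin: centre of its underside; z up. A black display strip runs along its -x edge; two round push buttons stand on its top at x = +10 mm: red reset at y = +30 mm, white start at y = -30 mm.
- timer_yellow: The yellow kitchen timer, the same in every size and layout as the green one but with a yellow case; to be left alone.
- timer_blue: The blue kitchen timer, the same in every size and layout as the green one but with a blue case; to be left alone.
- green_reset_top (a point): Centre of the top face of the green timer's red reset button (32 mm across, standing 14 mm proud of the case, so its top is 42 mm above the counter when up); it moves down with the button. Axes as the timer's, z up.
- green_start_top (a point): Centre of the top face of the green timer's white start button (32 mm across, standing 14 mm proud of the case, so its top is 42 mm above the counter when up); it moves down with the button. Axes as the timer's, z up.
- green_reset (a joint): Travel of the green timer's red reset button in m: 0 up, 0.007 at its stop. It starts to move at about 1.5 N, is fully down at about 5 N, and springs back when let go.
- green_start (a joint): Travel of the green timer's white start button in m: 0 up, 0.007 at its stop. It starts to move at about 1.5 N, is fully down at about 5 N, and springs back when let go.
- yellow_reset (a joint): Travel of the yellow timer's red reset button in m: 0 up, 0.007 at its stop. Same spring as the green timer's; leave up.
- yellow_start (a joint): Travel of the yellow timer's white start button in m: 0 up, 0.007 at its stop. Same spring as the green timer's; leave up.
- blue_reset (a joint): Travel of the blue timer's red reset button in m: 0 up, 0.007 at its stop. Same spring as the green timer's; leave up.
- blue_start (a joint): Travel of the blue timer's white start button in m: 0 up, 0.007 at its stop. Same spring as the green timer's; leave up.
- cruet: White glazed oil cruet with spout and handle, 116 mm high, belly 80 mm across, 0.35 kg, standing loose. Origin: centre of its underside. Spout reaches 64 mm towards its +y, handle 51 mm towards -y.
- tumbler: Amber tumbler, 90 mm high, 72 mm across the rim, 0.15 kg, standing loose. Origin: centre of its underside.
There are look-alikes about, which are no part of the job. Of the things that look like the timer_green, take the one that is nearest to the robot's base at the start. Of the things like the cruet, leave any that is turquoise; of the rest the larger one is meant.

How it is judged:
By the outcome, as a careful person would: the job done as asked, in the order asked, and still so for the second after the job is handed in, with the robot touching nothing.
It also fails if it takes over 38 s, if anything falls off the work surface, if the arm or the gripper's body presses on something with over 40 N, if the wrist force passes 120 N, or if a joint passes its speed limit or range.

## Working session

There is one attempt and no reset: what is moved stays moved. The work goes in short steps, Python scripts to look and compute and a tool call to move; the robot and the scene stay as the last step left them, time stands still between calls to the robot, and variables do not carry over. Pictures are saved under pics/ and viewed, about 8 in all and at most 12, crops included, and the job is handed in when it is done.

Besides the shell and the picture viewer there is one more tool, called after "Emit:" as name(argument=value, ...) on one line, values as JSON. jog_arm: Moves the arm, as the interface text tells. Its arguments: {"type":"object","properties":{"series":{"type":"array"},"grip_force":{"type":"number"}},"required":["series"]}

```bash
mkdir -p pics; cat > h.py <<'E'
import numpy as np, cv2
from bench import sense, vision, finish_job
from scipy.spatial.transform import Rotation as R
def T(name):
    m=vision.camera_model(name); K=np.array(m["camera_matrix"]); 
    if name=="wrist":
        s=sense(); A=np.eye(4); A[:3,:3]=R.from_quat(s["ee_rot"]).as_matrix(); A[:3,3]=s["tcp_pos"]
        return K, A@np.array(m["T_tool_cam"])
    A=np.eye(4); o=np.array(m["orientation"]); A[:3,:3]=o if o.shape==(3,3) else R.from_quat(o).as_matrix(); A[:3,3]=m["position"]
    return K,A
def cast(KA,uv,z):
    K,A=KA; d=A[:3,:3]@np.linalg.solve(K,[uv[0],uv[1],1]); p=A[:3,3]
    return p+d*(z-p[2])/d[2]
def proj(KA,P):
    K,A=KA; c=K@(A[:3,:3].T@(np.array(P)-A[:3,3])); return c[:2]/c[2]
E
python3 - <<'E'
from h import *
s=sense(); print(s["t"],s["tcp_pos"],s["ee_rot"],s["contact_force"])
a=vision.grab_frame("top"); b=vision.grab_frame("side"); cv2.imwrite("pics/top.png",a); cv2.imwrite("pics/side.png",b)
print(T("top"))
E
```

```text
0.0 [ 0.16153938 -0.55122157  0.19833186] [ 8.00308415e-01 -5.99587953e-01 -5.51620545e-04 -6.50279811e-04] [ 0.98532307  0.73734554 -0.01788785]
(array([[380.93650025,   0.        , 321.23642322],
       [  0.        , 380.93650025, 197.59766893],
       [  0.        ,   0.        ,   1.        ]]), array([[-0.00758163, -0.99498521,  0.09973444,  0.52967192],
       [-0.99974356,  0.00541381, -0.02198856, -0.05619926],
       [ 0.02133835, -0.09987558, -0.9947711 ,  0.93959683],
       [ 0.        ,  0.        ,  0.        ,  1.        ]]))
```

View pics/top.png

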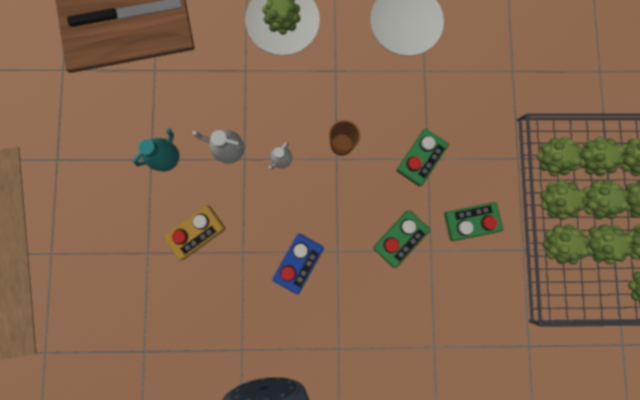

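View pics/side.png

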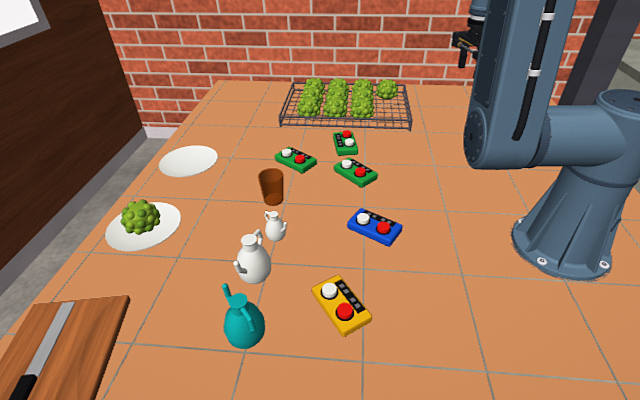

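The top view shows three green timers, near pixels (402,239), (423,157) and (474,222). The blue one is at (298,263) and the yellow one at (194,232). Next I'll locate their buttons.

```bash
python3 - <<'E'
from h import *
a=cv2.imread("pics/top.png"); h=cv2.cvtColor(a,cv2.COLOR_BGR2HSV); k=T("top")
def blobs(m,lo=30,hi=3000):
    n,_,st,c=cv2.connectedComponentsWithStats(m.astype(np.uint8)); return [(c[i],st[i,4]) for i in range(1,n) if lo<st[i,4]<hi]
H,S,V=h[...,0].astype(int),h[...,1],h[...,2]
roi=np.zeros(H.shape,bool); roi[120:300,150:508]=1
for n,m,z in (("red",((H<4)|(H>174))&(S>190)&(V>100),.042),("white",(S<60)&(V>150),.042),("green",(H>55)&(H<85)&(S>120),.028)):
    for c,A in blobs(m&roi):
        p=cast(k,c,z); print(n,c.round(1),A,p.round(4),"dist",np.hypot(*p[:2]).round(3))
E
```

```text
white [218.1 137.3] 188 [0.7659 0.1698 0.042 ] dist 0.785
white [428.2 142.2] 100 [ 0.753  -0.3358  0.042 ] dist 0.824
white [278.5 150.9] 86 [0.7324 0.0255 0.042 ] dist 0.733
white [198.8 220.9] 111 [0.5664 0.2107 0.042 ] dist 0.604
white [408.7 226.4] 109 [ 0.5502 -0.2822  0.042 ] dist 0.618
white [466.1 227.2] 108 [ 0.5473 -0.4188  0.042 ] dist 0.689
white [299.9 250.3] 109 [ 0.4963 -0.0252  0.042 ] dist 0.497
green [418.6 158. ] 606 [ 0.717  -0.3151  0.028 ] dist 0.783
green [470.2 223.3] 619 [ 0.557  -0.4349  0.028 ] dist 0.707
green [398.5 237.6] 664 [ 0.5239 -0.2604  0.028 ] dist 0.585
```

```bash
python3 - <<'E'
from h import *
a=cv2.imread("pics/top.png"); k=T("top")
b=a[225:260,375:405].astype(int); m=(b[...,2]>140)&(b[...,1]<70)&(b[...,0]<70)
y,x=np.nonzero(m); r=cast(k,(x.mean()+375,y.mean()+225),.042); w=np.array([.5502,-.2822,.042]); print("red",len(x),r,"sep",np.linalg.norm(r-w))
print(np.array(vision.camera_model("wrist")["T_tool_cam"]).round(3))
s=sense(); Rm=R.from_quat(s["ee_rot"]).as_matrix(); print(Rm.round(3))
t=(r+w)/2; t[2]=.19; print("tool delta mid",Rm.T@(t-s["tcp_pos"])); t=r.copy();t[2]=.15;print("red",Rm.T@(t-s["tcp_pos"]))
E
```

```text
red 108 [ 0.50702696 -0.24062487  0.042     ] sep 0.059936655983749004
[[ 1.     0.001 -0.001  0.   ]
 [-0.001  0.952  0.306 -0.079]
 [ 0.001 -0.306  0.952 -0.185]
 [ 0.     0.     0.     1.   ]]
[[ 0.281 -0.96  -0.   ]
 [-0.96  -0.281  0.002]
 [-0.002 -0.    -1.   ]]
tool delta mid [-0.17507108 -0.43373173  0.00883369]
red [-0.20102496 -0.41884093  0.04886818]
```

Emit:
jog_arm(series=[-0.015,-0.03,0.003,0,0,-0.02,-0.043,0.005,0,0,-0.022,-0.046,0.005,0,0,-0.022,-0.046,0.005,0,0,-0.022,-0.046,0.005,0,0,-0.022,-0.046,0.005,0,0,-0.022,-0.046,0.005,0,0,-0.022,-0.046,0.005,0,0,-0.02,-0.043,0.004,0,0,-0.014,-0.027,0.003,0,0], grip_force=10)

```text
t: 1.35
tcp_pos: [0.5083, -0.2393, 0.1536]
ee_rot: [0.801, -0.599, -0.0, -0.0]
contact_force: [-0.3, -0.4, -0.7]
width: 0.0004
```

```bash
python3 - <<'E'
from h import *
k=T("wrist"); a=vision.grab_frame("wrist"); cv2.imwrite("pics/w1.png",a)
s=sense(); print(s["tcp_pos"],s["qvel"].__abs__().max() if hasattr(s["qvel"],"max") else s["qvel"],s["contact_force"])
print(proj(k,[.507,-.2406,.042]),proj(k,[.5502,-.2822,.042]))
h=cv2.cvtColor(a,cv2.COLOR_BGR2HSV); H,S,V=h[...,0].astype(int),h[...,1],h[...,2]
for n,m in (("red",((H<5)|(H>173))&(S>180)&(V>90)),("white",(S<50)&(V>160))):
    q,_,st,c=cv2.connectedComponentsWithStats(m.astype(np.uint8))
    for i in range(1,q):
        if st[i,4]>300: print(n,st[i],c[i].round(1),cast(k,c[i],.042).round(4))
E
```

```text
[ 0.50977395 -0.23705582  0.1532243 ] 0.084970840034753 [-0.37697058  2.55761463 -0.73335564]
[318.75287544 186.61404247] [374.26816758 156.17875996]
red [ 41 160  33  31 757] [ 57.  175.9] [0.4459 0.0033 0.042 ]
red [302 168  33  31 799] [317.5 183.4] [ 0.5097 -0.2385  0.042 ]
red [540 185  38  31 877] [558.7 199.7] [ 0.561  -0.4699  0.042 ]
white [ 74 114  35  37 948] [ 90.5 132. ] [ 0.4973 -0.0246  0.042 ]
white [357 137  34  36 942] [373.  154.6] [ 0.5513 -0.2805  0.042 ]
white [486 180  34  34 871] [502.3 196.2] [ 0.5486 -0.4153  0.042 ]
```

View pics/w1.png

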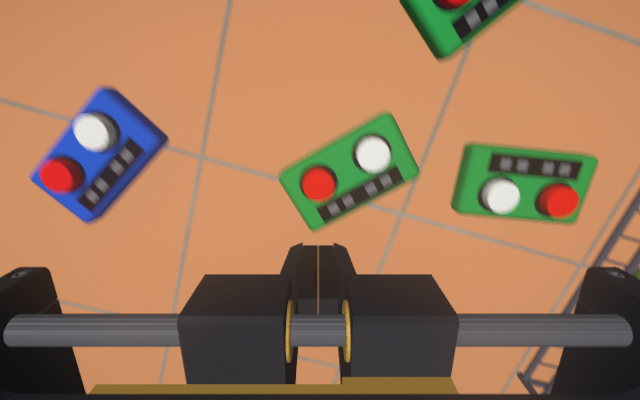

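The wrist view shows the target timer just ahead of the fingers, with red at (317,183) and white at (373,155). It agrees with the top view to about 3 mm, so I'll average the two and descend.

Emit:
jog_arm(series=[0.002,0.0025,0.01,0,0,0,0,0.015,0,0,0,0,0.015,0,0,0,0,0.015,0,0,0,0,0.015,0,0,0,0,0.013,0,0,0,0,0.01,0,0,0,0,0.008,0,0,0,0,0.004,0,0,0,0,0,0,0])

```text
t: 2.65
tcp_pos: [0.5054, -0.2438, 0.0491]
ee_rot: [0.8, -0.6, -0.0, -0.0]
contact_force: [-0.2, -0.4, -0.7]
width: 0.0007
```

```bash
python3 - <<'E'
from h import *
k=T("wrist"); a=vision.grab_frame("wrist"); cv2.imwrite("pics/w2.png",a[80:330,150:500])
for i in range(3):
    s=sense(); print(s["t"],np.round(s["tcp_pos"],4),np.abs(s["qvel"]).max(),np.round(s["contact_force"],2))
    if i<2: vision.grab_frame("side")
b=vision.grab_frame("side"); cv2.imwrite("pics/s2.png",cv2.resize(b[110:230,270:470],None,fx=3,fy=3))
E
```

```text
2.7 [ 0.5056 -0.244   0.0494] 0.0061457064721540675 [-0.03 -0.31  0.18]
2.75 [ 0.5057 -0.244   0.0496] 0.004030060523201716 [ 0.32  0.34 -0.21]
2.8 [ 0.5057 -0.2441  0.0497] 0.002392185590724562 [ 1.02  0.32 -0.01]
```

View pics/w2.png

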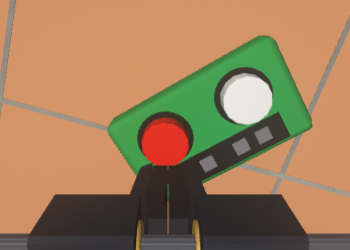

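View pics/s2.png

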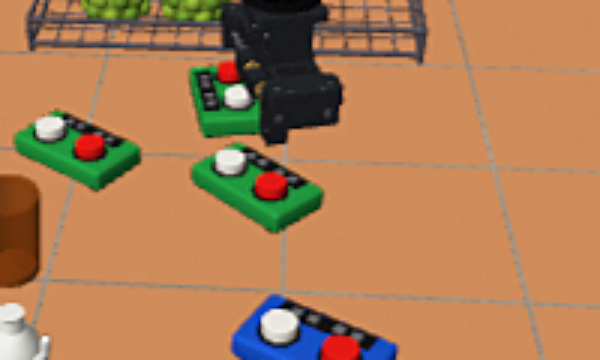

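```bash
python3 - <<'E'
from h import *
s=sense(); tcp=s["tcp_pos"]; print(s["t"],tcp)
a=vision.grab_frame("wrist"); kw=T("wrist"); ks=T("side"); b=vision.grab_frame("side")
for n,k,f in (("w",kw,a),("s",ks,b)):
    print(n,"tcp",proj(k,tcp).round(1),"redguess",proj(k,[.508,-.2397,.042]).round(1))
    h=cv2.cvtColor(f,cv2.COLOR_BGR2HSV); H,S,V=h[...,0].astype(int),h[...,1],h[...,2]
    for nm,m in (("red",((H<5)|(H>173))&(S>180)&(V>90)),("white",(S<50)&(V>160))):
        q,_,st,c=cv2.connectedComponentsWithStats(m.astype(np.uint8))
        for i in range(1,q):
            if 40<st[i,4]<4000 and (n=="w" or (320<c[i][0]<380 and c[i][1]>150)): print(n,nm,st[i],c[i].round(1),cast(k,c[i],.042).round(4))
E
```

```text
2.85 [ 0.50568134 -0.24403509  0.04967624]
w tcp [317.6 230.7] redguess [312.3 221.2]
w red [ 291  197   47   49 1759] [313.9 222.2] [ 0.5076 -0.2409  0.042 ]
w red [633 232   7  25 125] [636.6 244.4] [ 0.5531 -0.4521  0.042 ]
w white [ 372  154   49   51 1966] [395.6 178.8] [ 0.5499 -0.2817  0.042 ]
w white [ 557  214   53   48 1870] [583.3 237.2] [ 0.5477 -0.4151  0.042 ]
w white [443 258  29  10  91] [455.6 262.5] [ 0.5065 -0.3417  0.042 ]
w white [486 270  25  10  78] [497.6 274.1] [ 0.5064 -0.3731  0.042 ]
s tcp [360.1 167.1] redguess [359.2 169.9]
s red [355 167  11   9  77] [359.9 171.4] [ 0.5059 -0.232   0.042 ]
s red [337 303  16  16 200] [344.3 310.6] [0.5296 0.264  0.042 ]
s white [342 160  10   8  63] [346.  163.2] [ 0.5502 -0.2739  0.042 ]
s white [357 213  12  11 106] [362.4 217.8] [ 0.4961 -0.0195  0.042 ]
s white [322 283  15  15 167] [328.5 289.4] [0.5656 0.2146 0.042 ]
```

```bash
python3 - <<'E'
from h import *
a=cv2.resize(cv2.imread("pics/w2.png")[80:230,80:260],None,fx=3,fy=3,interpolation=cv2.INTER_CUBIC)
cv2.circle(a,(int((317.6-230)*3),int((230.7-160)*3)),4,(255,0,255),-1)
b=cv2.imread("pics/s2.png"); b=cv2.resize(b[0:240,150:400],None,fx=1,fy=450/240)  if 0 else b[20:240,180:370]
cv2.circle(b,(int((360.1-270)*3-180),int((167.1-110)*3-20)),2,(255,0,255),-1)
b=cv2.resize(b,(int(b.shape[1]*450/b.shape[0])//1,450)); c=np.hstack([a,b])[:,:800]; cv2.imwrite("pics/c3.png",c)
E
```

```text
(no output)
```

View pics/c3.png

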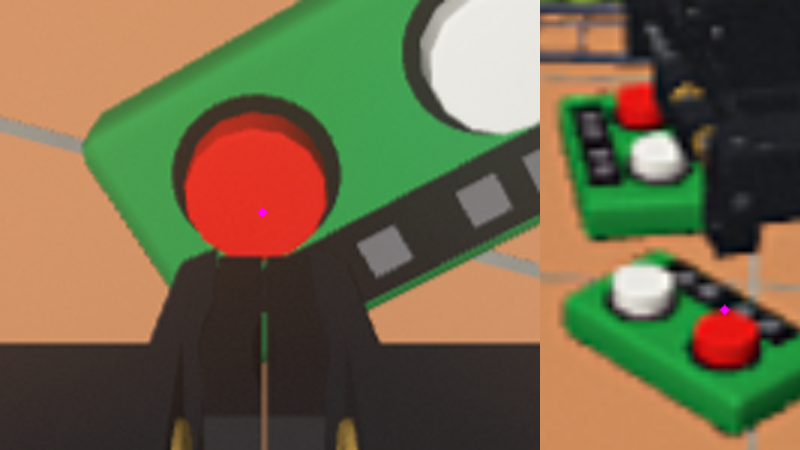

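```bash
python3 - <<'E'
from h import *
s=sense(); p=np.array(s["tcp_pos"]); Rm=R.from_quat(s["ee_rot"]).as_matrix(); kw,ks=T("wrist"),T("side")
for d in (0,.01,.02,.03,.04):
  print(d,[proj(kw,p+Rm@[0,y,-d]).round(1).tolist() for y in(-.009,0,.009)],[proj(ks,p+Rm@[0,y,-d]).round(1).tolist() for y in(-.009,0,.009)])
A=[]; b=[]
for (K,M),uv in ((kw,(317.5,245)),(ks,(361.7,157))):
  v=M[:3,:3]@np.linalg.solve(K,[*uv,1]); v/=np.linalg.norm(v); P=np.eye(3)-np.outer(v,v); A.append(P); b.append(P@M[:3,3])
x=np.linalg.lstsq(np.vstack(A),np.hstack(b),rcond=None)[0]; print(x,Rm.T@(x-p))
E
```

```text
0 [[317.6, 217.4], [317.6, 230.7], [317.6, 243.7]] [[357.3, 167.4], [360.2, 167.1], [363.0, 166.7]]
0.01 [[317.6, 223.4], [317.6, 237.3], [317.6, 250.8]] [[357.5, 164.7], [360.3, 164.4], [363.2, 164.0]]
0.02 [[317.6, 230.0], [317.6, 244.5], [317.6, 258.6]] [[357.6, 161.9], [360.5, 161.6], [363.3, 161.3]]
0.03 [[317.6, 237.4], [317.6, 252.6], [317.5, 267.3]] [[357.7, 159.1], [360.6, 158.8], [363.5, 158.5]]
0.04 [[317.5, 245.6], [317.5, 261.6], [317.5, 277.0]] [[357.9, 156.3], [360.8, 156.0], [363.7, 155.6]]
[ 0.50674748 -0.2436346   0.08353633] [-9.82953843e-06 -1.21599999e-03 -3.39458010e-02]
```

Both views show the visible fingertips about 37 mm above the reported TCP, so I'll go down by force reading. First I'll centre and probe just past the nominal contact height.

Emit:
jog_arm(series=[-0.0013,-0.0013,0,0,0,-0.0013,-0.0013,0,0,0,0,0,0.003,0,0,0,0,0.003,0,0,0,0,0.002,0,0,0,0,0.001,0,0,0,0,0.001,0,0,0,0,0,0,0,0,0,0,0,0,0,0,0,0,0])

```text
t: 4.2
tcp_pos: [0.5072, -0.2406, 0.0393]
ee_rot: [0.8, -0.6, 0.0, -0.0]
contact_force: [-1.4, 0.3, -0.5]
width: 0.0008
```

```bash
python3 - <<'E'
from h import *
f=[]
for i in range(3):
    a=vision.grab_frame("wrist"); s=sense(); f.append(s["contact_force"])
print(s["t"],np.round(s["tcp_pos"],4),np.round(f,2),s["width"])
cv2.imwrite("pics/w4.png",cv2.resize(a[170:300,230:430],None,fx=3,fy=3))
E
```

```text
4.35 [ 0.5072 -0.2406  0.0393] [[-0.42  0.63  0.24]
 [ 0.08  1.03 -0.36]
 [ 0.36 -0.18 -0.59]] 0.00026372551662452953
```

View pics/w4.png

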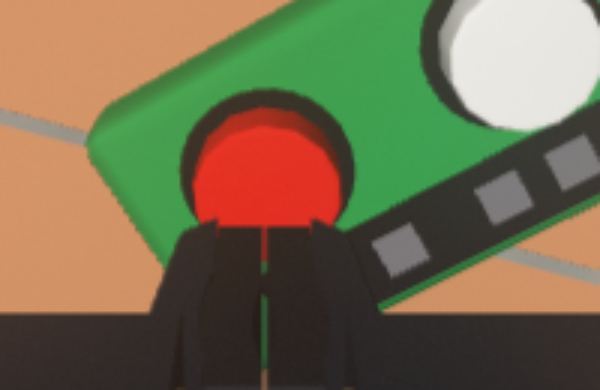

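There's no contact 3 mm below nominal, so the fingers really are shorter. I'll keep going down gently.

Emit:
jog_arm(series=[0,0,0.004,0,0,0,0,0.005,0,0,0,0,0.004,0,0,0,0,0.003,0,0,0,0,0.003,0,0,0,0,0.003,0,0,0,0,0.002,0,0,0,0,0.001,0,0,0,0,0.001,0,0,0,0,0,0,0])

```text
t: 5.6
tcp_pos: [0.5072, -0.2406, 0.0132]
ee_rot: [0.8, -0.6, 0.0, -0.0]
contact_force: [0.4, -0.3, -0.0]
width: 0.0005
```

```bash
cat > chk.py <<'E'
from h import *
import sys
f=[]
for i in range(2):
    a=vision.grab_frame("wrist"); s=sense(); f.append(s["contact_force"])
b=vision.grab_frame("side"); s=sense(); f.append(s["contact_force"])
print(s["t"],np.round(s["tcp_pos"],4),np.round(f,2).tolist())
c=cv2.resize(a[150:300,220:420],(533,400)); d=cv2.resize(b[130:190,325:385],(260,260)); d=cv2.copyMakeBorder(d,0,140,0,0,cv2.BORDER_CONSTANT)
cv2.imwrite(sys.argv[1],np.hstack([c,d]))
E
python3 chk.py pics/w5.png
```

```text
5.75 [ 0.5072 -0.2406  0.0133] [[0.48, 0.47, -0.09], [-0.37, 1.04, -0.43], [-0.52, -0.92, -0.36]]
```

View pics/w5.png

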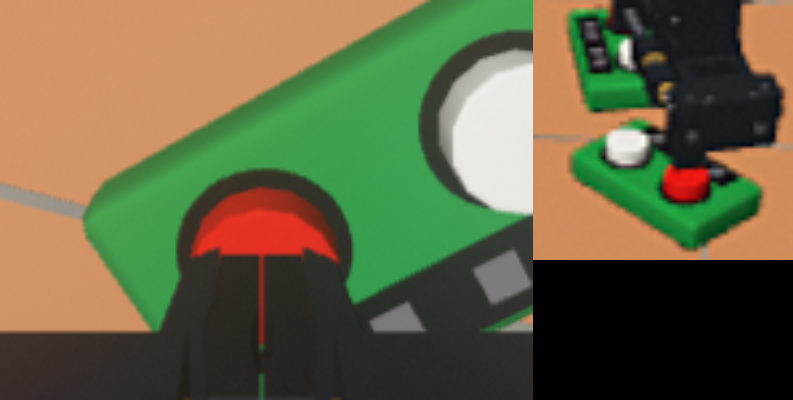

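The tips are now just above the centre of the red button. I'll approach until they touch.

Emit:
jog_arm(series=[0,0,0.001,0,0,0,0,0.001,0,0,0,0,0.001,0,0,0,0,0.001,0,0,0,0,0.001,0,0,0,0,0.001,0,0,0,0,0.001,0,0,0,0,0,0,0,0,0,0,0,0,0,0,0,0,0])

```text
t: 7.0
tcp_pos: [0.5072, -0.2406, 0.0063]
ee_rot: [0.8, -0.6, 0.0, 0.0]
contact_force: [-0.2, 0.1, -0.6]
width: 0.0002
```

Emit:
jog_arm(series=[0,0,0.001,0,0,0,0,0.001,0,0,0,0,0.001,0,0,0,0,0.001,0,0,0,0,0,0,0,0,0,0,0,0,0,0,0,0,0,0,0,0,0,0,0,0,0,0,0,0,0,0,0,0])

```text
t: 8.25
tcp_pos: [0.5071, -0.2406, 0.0022]
ee_rot: [0.8, -0.6, -0.0, 0.0]
contact_force: [-0.9, 1.0, 1.3]
width: 0.0006
```

Emit:
jog_arm(series=[0,0,0.001,0,0,0,0,0.001,0,0,0,0,0.001,0,0,0,0,0.001,0,0,0,0,0,0,0,0,0,0,0,0,0,0,0,0,0,0,0,0,0,0,0,0,0,0,0,0,0,0,0,0])

```text
t: 9.5
tcp_pos: [0.5072, -0.2406, -0.0018]
ee_rot: [0.8, -0.6, 0.0, -0.0]
contact_force: [-0.9, 1.0, 3.6]
width: 0.0007
```

Emit:
jog_arm(series=[0,0,0.001,0,0,0,0,0.001,0,0,0,0,0.001,0,0,0,0,0.0005,0,0,0,0,0.0005,0,0,0,0,0,0,0,0,0,0,0,0,0,0,0,0,0,0,0,0,0,0,0,0,0,0,0])

```text
t: 10.75
tcp_pos: [0.5073, -0.2407, -0.0043]
ee_rot: [0.8, -0.599, -0.0, 0.0]
contact_force: [-7.0, 4.7, 17.9]
width: -0.0001
```

```bash
python3 chk.py pics/w6.png
```

```text
10.9 [ 0.5072 -0.2406 -0.0043] [[-6.09, 4.28, 18.49], [-6.12, 3.93, 17.86], [-6.27, 4.55, 17.22]]
```

View pics/w6.png

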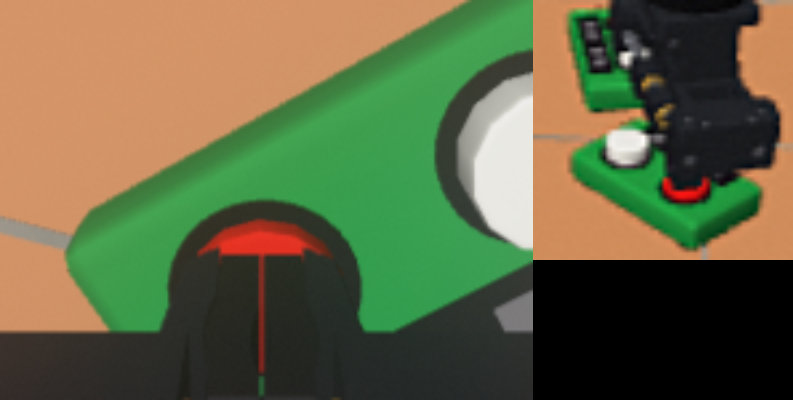

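The red button is fully down: its travel is about 7 mm and the force jumped to about 18 N at the stop. I'll let it up, then move over the white button.

Emit:
jog_arm(series=[0,0,-0.003,0,0,0,0,-0.006,0,0,0,0,-0.01,0,0,0,0,-0.012,0,0,0.005,-0.003,0,0,0,0.015,-0.0085,0,0,0,0.015,-0.0085,0,0,0,0.0118,-0.0065,0,0,0,0.005,-0.003,0,0,0,0,0,0,0,0])

```text
t: 12.15
tcp_pos: [0.55, -0.2821, 0.0249]
ee_rot: [0.8, -0.6, -0.0, -0.0]
contact_force: [0.0, 0.5, -0.0]
width: 0.0007
```

```bash
python3 - <<'E'
from h import *
vision.grab_frame("top")
k=T("wrist"); a=vision.grab_frame("wrist"); s=sense(); t=vision.grab_frame("side")
p=np.array(s["tcp_pos"]); print(s["t"],p.round(4),np.round(s["contact_force"],2))
h=cv2.cvtColor(a,cv2.COLOR_BGR2HSV); H,S,V=h[...,0].astype(int),h[...,1],h[...,2]
for n,m in (("red",((H<5)|(H>173))&(S>180)&(V>90)),("white",(S<50)&(V>160))):
    q,_,st,c=cv2.connectedComponentsWithStats(m.astype(np.uint8))
    for i in range(1,q):
        if st[i,4]>300: print(n,st[i],c[i].round(1),cast(k,c[i],.042).round(4))
Rm=R.from_quat(s["ee_rot"]).as_matrix(); print("delta",(Rm.T@(np.array([.55,-.282,p[2]])-p)).round(4))
c=cv2.resize(a[100:300,160:460],(600,400)); d=cv2.resize(t[130:190,325:385],(200,200)); d=cv2.copyMakeBorder(d,0,200,0,0,cv2.BORDER_CONSTANT)
cv2.imwrite("pics/w7.png",np.hstack([c,d]))
E
```

```text
12.25 [ 0.5496 -0.2816  0.0249] [0.39 0.05 0.37]
red [214 257  40  18 531] [234.4 266.6] [ 0.5205 -0.2386  0.042 ]
white [ 294  212   52   35 1231] [318.5 231.5] [ 0.5564 -0.2803  0.042 ]
white [ 499  274   54   40 1711] [524.7 295.6] [ 0.5512 -0.414   0.042 ]
delta [ 0.0005 -0.0003 -0.    ]
```

View pics/w7.png

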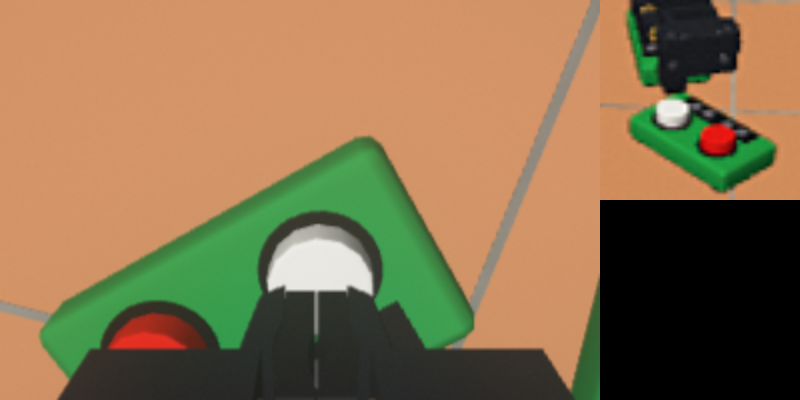

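Red is up again, the timer hasn't moved, and the tips are centred over white. Pressing white now.

Emit:
jog_arm(series=[0,0,0.004,0,0,0,0,0.006,0,0,0,0,0.005,0,0,0,0,0.004,0,0,0,0,0.002,0,0,0,0,0.001,0,0,0,0,0.001,0,0,0,0,0.001,0,0,0,0,0.001,0,0,0,0,0.001,0,0])

```text
t: 13.55
tcp_pos: [0.5501, -0.2821, -0.0006]
ee_rot: [0.8, -0.6, 0.0, 0.0]
contact_force: [-0.9, 0.1, 2.6]
width: 0.0003
```

Emit:
jog_arm(series=[0,0,0.001,0,0,0,0,0.001,0,0,0,0,0.001,0,0,0,0,0.0008,0,0,0,0,0,0,0,0,0,0,0,0,0,0,0,0,0,0,0,0,0,0,0,0,0,0,0,0,0,0,0,0])

```text
t: 14.8
tcp_pos: [0.5501, -0.2821, -0.0041]
ee_rot: [0.8, -0.6, 0.0, 0.0]
contact_force: [-3.6, 2.2, 7.9]
width: 0.0006
```

Emit:
jog_arm(series=[0,0,0.0005,0,0,0,0,0.0003,0,0,0,0,0,0,0,0,0,0,0,0,0,0,0,0,0,0,0,0,0,0,0,0,0,0,0,0,0,0,0,0,0,0,0,0,0,0,0,0,0,0])

```text
t: 16.05
tcp_pos: [0.5501, -0.2821, -0.0042]
ee_rot: [0.8, -0.6, 0.0, 0.0]
contact_force: [-5.0, 2.5, 13.3]
width: 0.0003
```

Emit:
jog_arm(series=[0,0,-0.003,0,0,0,0,-0.006,0,0,0,0,-0.012,0,0,0,0,-0.02,0,0,0,0,-0.03,0,0,0,0,-0.03,0,0,0,0,-0.03,0,0,0,0,-0.02,0,0,0,0,-0.01,0,0,0,0,0,0,0])

```text
t: 17.3
tcp_pos: [0.5502, -0.2822, 0.156]
ee_rot: [0.8, -0.6, 0.0, 0.0]
contact_force: [-0.8, 0.3, 0.6]
width: 0.0004
```

```bash
python3 - <<'E'
from h import *
a=vision.grab_frame("top");b=vision.grab_frame("side");s=sense(); print(s["t"],s["tcp_pos"],s["contact_force"])
k=T("top"); H=cv2.cvtColor(a,cv2.COLOR_BGR2HSV)
o=cv2.imread("pics/side.png"); d=cv2.absdiff(o,b).max(2); print("side diff timer px",(d[155:190,328:382]>40).sum(), "rest", (d[190:]>40).sum())
cv2.imwrite("pics/f.png",np.hstack([cv2.resize(b[100:250,250:450],(533,400)),cv2.resize(o[155:190,328:382],(260,400))]))
E
```

```text
17.4 [ 0.54943071 -0.28163017  0.15446992] [-0.82875535 -0.12940893  0.24398684]
side diff timer px 0 rest 1747
```

View pics/f.png

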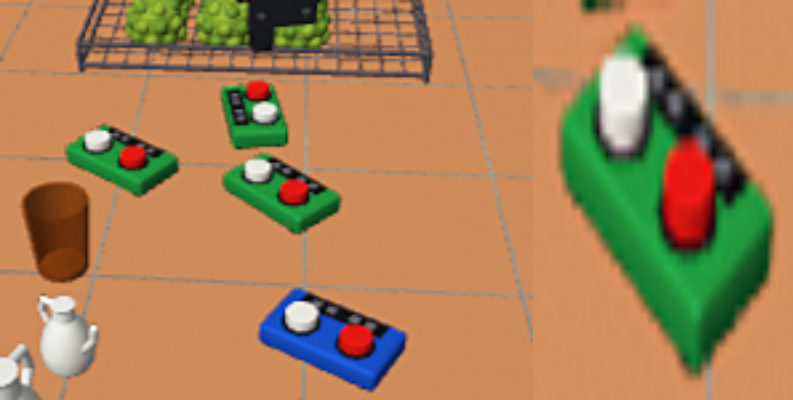

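```bash
python3 -c "
from bench import finish_job; print(finish_job())"
```

```text
the job is handed in; nothing more can be done
None
```

I pressed the green timer's red reset button and then its white start button, each down to its stop and let up again. I then drew back to about 0.11 m above the case and handed the job in at about 17.4 s, within the 38 s limit. The timer I used was the nearest of three green ones, 0.585 m from the base.

**Pressing:** Each button took about 6.5–7 mm of travel, then the force rose sharply. It reached about 18 N vertical on red and 13 N on white. Both are firmer than the 5 N a button needs, and there was 5–8 N of sideways force as well.

**Last checks:** In the final side view both green buttons are up. No pixels around the green timer changed from the start picture, so it did not shift, and the contact force was back to noise. About 1,750 pixels changed in the lower part of that picture. I put these down to the arm having moved but did not check each one. The blue timer, tumbler and small cruet look undisturbed in that crop, which does not show the yellow timer or all of the main cruet. The arm never went near those two.

**Disagreement:** The real fingertips sit about 37–40 mm behind the stated TCP. Both cameras showed this, and so did the contact height of about 2.5 mm instead of 42 mm. I went by the force reading and the pictures instead of the nominal height.

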